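Hang a loaded plating rack on the drying rail

TASK

Lift the loaded plating rack by its black grip out of the wooden loading block and hang it on the steel drying rail, square to the rail and in the clear space beside the rack already hanging there: bring the hook over the rail and press it straight down until it is fully home and its sprung latch has snapped shut under the rail, then let go and leave it hanging still. Keep the rack upright, press gently (the rail is only clamped to its posts), and leave the other rack, the stand and everything else on the bench undisturbed.

Things in the scene. Friction and masses are not known exactly. Their poses are not given: they have to be found in the camera images.
- rack: the loaded plating rack, steel, 251 mm tall, about 0.22 kg, upright in the loading block. Origin: foot bottom. z up, x from the hook's back leg to its tip, y along the rail once hung. Foot 12 x 8 (x, y) up to z 26; crossbar 60 long in y, z 26 to 34, rests on the block; spine 8 square at x 0 up to z 95 with crossbars 60 long, silver squares on their +x side (to x 14)
- rack_window (a point): on the rack at x 0, z 118.5: middle of the gap between the hook's lip (lowest point z 142) and the gooseneck (z 87 to 95, from x +6 back to the back leg). The gap is open to +x: the rail comes in sideways here, under the mouth. Axes as the rack's
- hook_mouth (a point): on the rack at x -2, z 154: middle of the downward mouth, 19.5 mm wide, between the back leg (x -19.5 to -11.5, z 87 to 203) and the toe (x 8) of the front leg (x 11.5 to 19.5, z 152 to 203). Under the toe a flared lip leads out to x 20. The hook is 12 mm wide in y. Axes as the rack's
- hook_seat (a point): on the rack at x 0, z 187: where the rail's centre lies when the hook is fully home, the rail's top then touching the bridge (z 193 to 203). Axes as the rack's
- rack_grip (a point): centre of the rack's black grip, 14 (x) by 24 (y) by 48 mm tall, z 203 to 251 of the rack, x 0; below it is the hook's bridge, 39 long in x. Axes as the rack's
- latch (a joint): angle (rad) of the rack's sprung latch, a steel finger 24 mm long hinged on the back leg at x -13, z 159, lying across the mouth, its tip on the toe. 0 = shut, up to 1.4 folded up into the hook. The rail pushes it open (with 4 to 9 N); it snaps shut under the rail only when the rail is within about 3 mm of home, and does not open outwards
- block: wooden loading block, 90 (x) by 130 (y) by 40 mm tall, fixed; origin: centre of its underside. Three slots 14 by 10 mm, 28 deep, along its y; the rack's foot stands 26 mm deep in the middle one, rack and block axes alike
- stand: drying stand, fixed: drip tray 170 (x) by 400 (y), 16 mm tall; posts 16 thick, 250 tall at y -172 and +172; between them the horizontal steel rail, 12 mm thick, along y at x 0, held at the posts by clamp blocks 32 x 28 x 34, free from y -158 to +158. A shaker motor on the +y clamp's far side (to x 76). Origin: centre of the underside; x points away from the robot
- rail_mark (a point): on the stand at x 0, y 0, 217 mm up: the middle of the rail if clamped at mid height. The true height is set by hand, 12 mm below to 12 mm above this mark, and is not measured: find it by feel or eye. The rail is stiff; pressing it with more than 25 N spoils the setting and fails the job. Axes as the stand's
- rack_b_grip (a point): centre of the black grip of the other rack, same shape, already hanging on the rail, hook tip to the stand's +x, anywhere within 100 mm of the rail's middle. It swings and slides if touched
- rack_b_foot (a point): on the other rack, in its lowest crossbar, 30 mm above its foot
- slab: off-white ceramic soldering slab 80 x 200 x 14 with small silver squares on it, lying at the far side (leave alone); origin: centre of its underside
- jar: glass jar 76 across and 100 tall with a yellow lid (leave alone); origin: centre of its underside
- flux: small green bottle 32 across, 62 tall (leave alone); origin: centre of its underside
- case: blue spectacles case 65 x 165 x 32 (leave alone); origin: centre of its underside
- tweezers: steel tweezers 150 long, lying on the robot's side of the loading block (leave alone); origin: centre of its underside
- torch: hand-held butane torch standing on its round foot, 135 tall (leave alone); origin: centre of its underside
- dish: small white dish 72 across, 22 tall, with silver squares, beyond the loading block (leave alone); origin: centre of its underside
Mind the look-alikes: they are no part of the job. Several things have the shape of the rack; the one meant has the colours described above.

How it is judged:
By the outcome, as a careful person would: the job done as asked, in the order asked, and still so for the second after the job is handed in, with the robot touching nothing.
It also fails if it takes over 58 s, if anything falls off the work surface, if the arm or the gripper's body presses on something with over 40 N, if the wrist force passes 120 N, or if a joint passes its speed limit or range.

ROBOT

A 6-joint arm with a two-finger parallel gripper is mounted at the origin on the work surface. World frame = base frame: x ahead of the robot, y to its left, z up, the work surface at z = 0. Lengths are in m, angles in degrees, forces in N, time in s.
With the tool pointing down it reaches from about 0.325 to 0.775 m from the base axis. Payload 5.5 kg.
Tool frame: the origin (TCP) lies at the very end of the fingers, on their centre line; the grasp point (between the pads) lies 19 mm behind it; z points along the fingers, y is the line along which they close (so a half turn about z gives the same grasp; the last joint's range is limited). The gripper opens to 85 mm and grips with 20 to 120 N. Pads are 22 mm wide; open, the fingers measure 114 mm over their backs; the gripper's body (76 mm by 85 mm) begins 54 mm behind the grasp point. The pads swing forward as they close: fully open they stand 13 mm farther back than shut.
Start: joints at [-79.91, 5.22, 70.514, -0, 104.267, -3.249], TCP at [0.138, -0.584, 0.231] pointing down, gripper open.
Joint ranges: [-164.24, 164.24], [-49.07, 125.15], [9.68, 141.18], [-86.29, 266.29], [3.28, 154.24], [-151.56, 151.56]. Speed limits (degrees/s): [147.25, 147.25, 172.46, 180, 180, 180].

INTERFACE

Orientations are given as [roll, pitch, yaw] about the fixed x, y, z axes, in that order (R = Rz(yaw) Ry(pitch) Rx(roll)).
In Python, from plant import bot gives the robot as it stands.
- The arm moves only by the shell command python3 -m inch 'ROWS' [FORCE]. ROWS is JSON, a list of rows, each an object with "slide": the shift along the world's x, y, z in mm, a list of three; "yaw": the turn about the world's z in degrees; "grip": the finger opening in mm, from 0 to 85.4. In form: [{"slide": [x, y, z], "yaw": yaw, "grip": grip}, ...]. A call has 1 to 8 rows; each row is the pose to reach, as a shift and turn from the pose commanded when the call began; what a row does not reach only later rows make up. A row lasts 1/8 s, in which the tool goes at most 62.5 mm and 10.7 degrees, less where a joint would pass 70% of its speed; a pose out of reach is approached as far as the arm can. A call with a gripper value outside its range is refused whole. The fingers move at their own pace and stop on an object; FORCE is the grip in N (left out, the last holds). Time passes only in rows, so rows that repeat a pose let the fingers close. It gives the time, the measured TCP pose, the force, the opening and the grip force at its end, in the units of the state.
- bot.state(): the state, without advancing time (a new reading comes with each control period).
- bot.snapshot(name): name is "scene" or "top"; returns the picture (480x640x3 uint8, blue, green, red); there is no depth.
- bot.camera_model(name): a dict with "fov_y" (degrees; the focal length in pixels is half the picture's height over the tangent of half this angle, whatever the lens; pixels are square), "cx", "cy" (the principal point, pixels), "D" ([k1, k2, p1, p2, k3] as OpenCV has them; the pictures are not rectified), "eye" and "attitude" of the camera in the world. Camera axes: x right, y up, looking along -z (the intrinsics and any distortion apply to the point x, -y, -z); pixel columns grow to the right and rows downward; lengths in m; the calibration is good to about 2 mm. A picture is of the moment at which its call begins. camera_model takes no time and is no camera call.
- bot.sign_off(): hands the job in; it is judged then, once.
The state is a dict: "time": time; "qpos": joint angles; "qvel": joint speeds; "effort": joint torques, N m; "ee_pos": TCP position; "eef_rot": TCP orientation; "contact_force": force on the tool from outside, world axes, zero at the start; "moment": the same for the moment, N m; "finger_gap": opening from 0.0 (shut) to 1.0 (fully open); "gripper_force": force on a finger pad.
Only numpy, scipy, OpenCV 4.12 (cv2) and the standard library are available. Lean on these libraries where they do the work, as an engineer would, in place of code of your own. Each camera call takes 0.05 s, during which the arm holds its last target. There are 200 camera calls.

## Working session

There is one attempt and no reset: what is moved stays moved. The work goes in short steps, Python scripts to look and compute and a shell command to move; the robot and the scene stay as the last step left them, time stands still between calls to the robot, and variables do not carry over. Pictures are saved under pics/ and viewed, at most 10 in all, crops included, and the job is handed in when it is done.

```bash
mkdir -p pics; ls; cat > h.py <<'E'
import numpy as np,cv2
from scipy.spatial.transform import Rotation as Ro
from plant import bot
E
python3 - <<'E'
from h import *
for n in("scene","top"):
    cv2.imwrite(f"pics/{n}0.png",bot.snapshot(n)); print(bot.camera_model(n))
print(bot.state())
E
```

```text
pics
{'fov_y': 55.07628651404133, 'cx': 313.3681933619987, 'cy': 240.87660863252736, 'D': array([-0.04877196,  0.        ,  0.        ,  0.        ,  0.        ]), 'eye': array([ 1.09477689, -0.14461152,  0.96774109]), 'attitude': array([35.34721573, -0.54428443, 75.5993766 ])}
{'fov_y': 53.015912684765894, 'cx': 317.2064663265189, 'cy': 232.19926366146817, 'D': array([-0.029913,  0.      ,  0.      ,  0.      ,  0.      ]), 'eye': array([0.28501895, 0.02937354, 1.42388064]), 'attitude': array([ 11.75165365,  -0.24595088, -95.40990053])}
{'time': 0.1, 'qpos': array([-7.99106064e+01,  5.25825731e+00,  7.05727663e+01, -1.02858614e-03,
        1.04266687e+02, -3.24862528e+00]), 'qvel': array([-0.08123755, -0.11691192, -0.18917935,  0.10153355,  0.12877229,
        0.00594838]), 'effort': array([ 2.76223022e-03, -4.60215998e+01, -4.19219077e+01,  9.13291774e-05,
        1.06760947e-02,  6.62894337e-06]), 'ee_pos': array([ 0.13836791, -0.58357949,  0.23029137]), 'eef_rot': array([-1.79902390e+02, -4.54145249e-03,  1.33377624e+01]), 'contact_force': array([-0.25885418,  0.46122562, -0.67919958]), 'moment': array([-0.03437269,  0.02506618, -0.06183546]), 'gripper_force': 0.0, 'finger_gap': 1.002906152169996}
```

View pics/scene0.png

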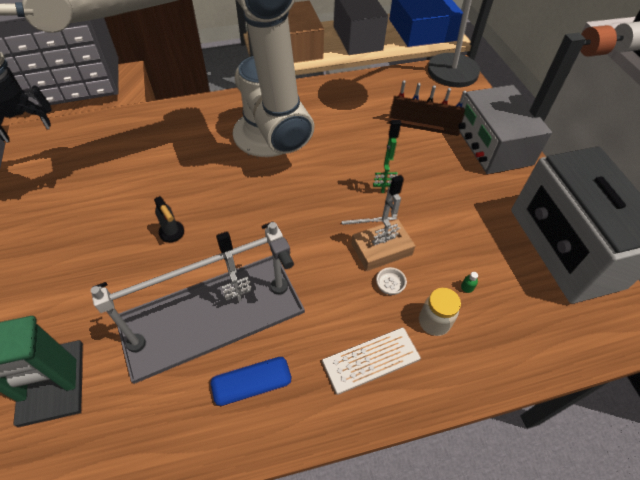

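View pics/top0.png

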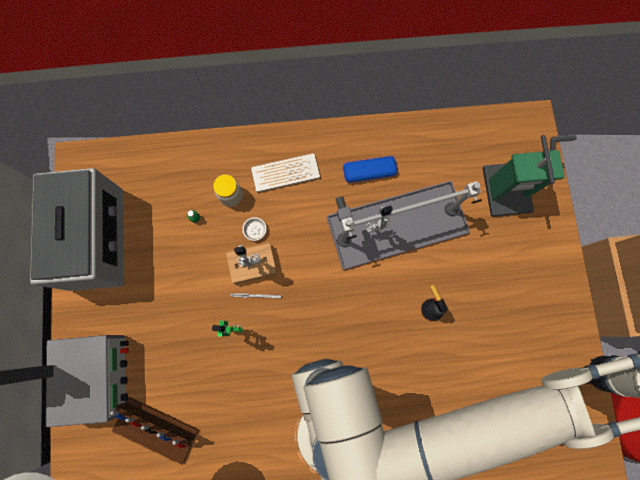

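The scene view shows the rack in the block (grip ~(397,185)) and the other rack at (225,243) on the rail, which runs (105,298)–(275,235). The top view has the grip at (241,251), the rail from (348,228) to (474,190) and rack B at (386,211). Next I'll enlarge both.

```bash
python3 - <<'E'
import cv2,numpy as np
s=cv2.imread("pics/scene0.png");t=cv2.imread("pics/top0.png")
r=lambda i,x0,y0,x1,y1,k:cv2.resize(i[y0:y1,x0:x1],None,fx=k,fy=k,interpolation=cv2.INTER_CUBIC)
a=r(t,320,170,490,270,4.5); cv2.imwrite("pics/c1.png",a)
b=r(s,80,210,310,370,3.4); cv2.imwrite("pics/c2.png",b)
c=np.hstack([r(t,215,225,295,305,4.9),r(s,340,165,420,275,4.9)[:392]]); cv2.imwrite("pics/c3.png",c)
E
```

```text
(no output)
```

View pics/c1.png

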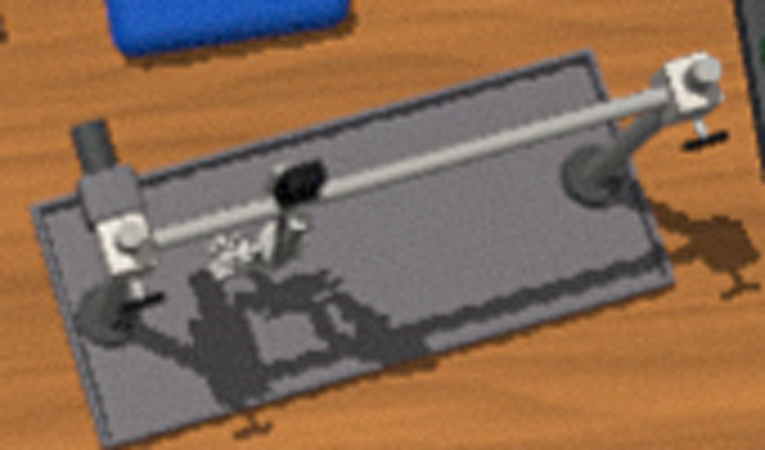

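View pics/c2.png

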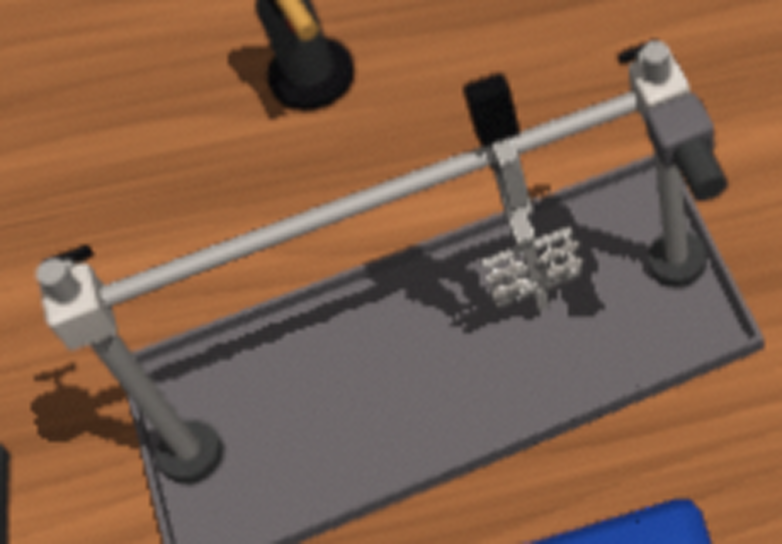

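View pics/c3.png

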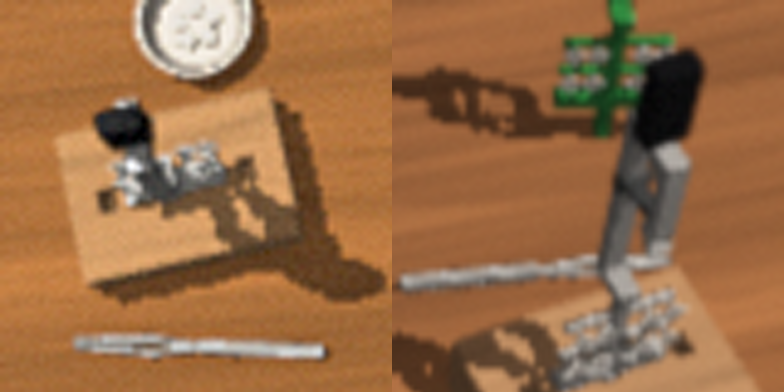

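The crops show the rail clearly in both views. Rack B's grip is near (303,183) in c1. The rack's hook tip and squares face away from the robot, and the block's end slots are visible at (107,200) and (245,165) in c3. Now I'll measure.

```bash
cat >> h.py <<'E'
def rays(n,p):
    m=bot.camera_model(n); f=240/np.tan(np.radians(m["fov_y"]/2))
    K=np.array([[f,0,m["cx"]],[0,f,m["cy"]],[0,0,1]])
    u=cv2.undistortPoints(np.float64(p).reshape(-1,1,2),K,m["D"])[:,0]
    d=np.c_[u[:,0],-u[:,1],-np.ones(len(u))]
    return m["eye"],Ro.from_euler("xyz",m["attitude"],degrees=True).apply(d)
def plane(n,p,z):
    e,d=rays(n,p); return e+d*((z-e[2])/d[:,2])[:,None]
def tri(ps,pt):
    e1,d1=rays("scene",[ps]);e2,d2=rays("top",[pt]);d1=d1[0];d2=d2[0]
    s=np.linalg.lstsq(np.c_[d1,-d2],e2-e1,rcond=None)[0]
    a,b=e1+s[0]*d1,e2+s[1]*d2; return (a+b)/2,np.linalg.norm(a-b)
def blob(im,x0,y0,x1,y1,thr=45):
    m=(im[y0:y1,x0:x1].max(2)<thr).astype(np.uint8)
    n,l,s,c=cv2.connectedComponentsWithStats(m); k=1+np.argmax(s[1:,4]); return c[k]+[x0,y0],s[k]
def railpts(im,a,b,w=6):
    g=im.astype(float).min(2); out=[]
    for x in range(int(a[0]),int(b[0])):
        yc=a[1]+(b[1]-a[1])*(x-a[0])/(b[0]-a[0]); y=np.arange(int(yc)-w,int(yc)+w+1)
        v=g[y,x]; wt=v>0.5*(np.median(v)+v.max()) if 0 else v>(np.percentile(v,30)+v.max())/2
        out.append([x,y[wt].mean()])
    out=np.array(out)
    for _ in range(4):
        c=np.polyfit(*out.T,1); r=out[:,1]-np.polyval(c,out[:,0]); out=out[abs(r)<max(2*r.std(),.3)]
    return np.c_[out[:,0],np.polyval(c,out[:,0])],r.std()
E
python3 - <<'E'
from h import *
np.set_printoptions(precision=4,suppress=True)
s=cv2.imread("pics/scene0.png");t=cv2.imread("pics/top0.png")
for nm,bs,bt in(("grip",(385,172,408,200),(230,242,250,260)),("b",(215,228,236,258),(378,203,396,220))):
    cs,ss=blob(s,*bs);ct,st=blob(t,*bt); print(nm,cs,ss,ct,st,*tri(cs,ct))
rs,e1=railpts(s,(125,293),(215,262.5)); rt,e2=railpts(t,(402,210),(462,193.5))
print(rs[[0,-1]],rt[[0,-1]],e1,e2)
E1,D1=rays("scene",rs);E2,D2=rays("top",rt)
n1=np.cross(D1[0],D1[-1]);n2=np.cross(D2[0],D2[-1])
u=np.cross(n1,n2);u/=np.linalg.norm(u)
p=np.linalg.lstsq(np.array([n1,n2,u]),[n1@E1,n2@E2,0],rcond=None)[0]
u*=np.sign(u[1]); print("rail",u,"yaw",np.degrees(np.arctan2(-u[0],u[1])), "at y", *(p+u*((y-p[1])/u[1]) for y in (-.15,-.25,-.05)))
# clamp/tray
m=((t.max(2).astype(int)-t.min(2)<22)&(t.max(2)>60)&(t.max(2)<140)).astype(np.uint8); m[:,:325]=0;m[:,480:]=0;m[:180]=0;m[275:]=0
hull=cv2.convexHull(cv2.findContours(m,0,1)[0][0]) if 0 else None
tray=[(329,216.5),(451,182.5),(469,232),(344,269)]
P=plane("top",tray,.016);print("tray",P[:,:2],P.mean(0),np.linalg.norm(P-np.roll(P,-1,0),axis=1))
P=plane("top",[(236.8,265.8),(265,258.7)],.04);d=P[1]-P[0];print("slots",P,np.linalg.norm(d),"yaw",np.degrees(np.arctan2(d[0],-d[1])))
P=plane("top",[(227.7,255.2),(269.1,243.8),(275.8,274)],.04);print("block",P,np.linalg.norm(np.diff(P,axis=0),axis=1))
E
```

```text
grip [395.4737 184.9895] [  4   4  14  20 190] [240.9167 251.0833] [ 6  5 10  8 48] [0.4993 0.195  0.2424] 0.0008263409438501083
b [224.169  241.8357] [  2   4  15  21 213] [386.0556 210.7639] [ 3  3 11 10 72] [ 0.5659 -0.1766  0.2519] 0.0008665025262680841
[[125.     290.88  ]
 [214.     258.0785]] [[402.     208.659 ]
 [461.     191.9735]] 0.20610841851830114 0.2000341869106021
rail [-0.1868  0.9824  0.0017] yaw 10.764315160172217 at y [ 0.5623 -0.15    0.2153] [ 0.5813 -0.25    0.2151] [ 0.5433 -0.05    0.2155]
tray [[ 0.6208 -0.0441]
 [ 0.6927 -0.4274]
 [ 0.5341 -0.458 ]
 [ 0.4585 -0.0723]] [ 0.5765 -0.2505  0.016 ] [0.3899 0.1615 0.393  0.1647]
slots [[0.4939 0.2375 0.04  ]
 [0.507  0.1547 0.04  ]] 0.08389062475546312 yaw 8.9878392341609
block [[0.5273 0.262  0.04  ]
 [0.5497 0.1396 0.04  ]
 [0.4596 0.1269 0.04  ]] [0.1245 0.091 ]
```

```bash
python3 - <<'E'
from h import *
np.set_printoptions(precision=4,suppress=True)
t=cv2.imread("pics/top0.png")
# block top edges by strongest gradient along guessed edges
g=cv2.GaussianBlur(cv2.cvtColor(t,cv2.COLOR_BGR2Lab)[:,:,0].astype(float),(3,3),0)
def edge(a,b,lo=.1,hi=.9,w=3):
    a=np.float64(a);b=np.float64(b);d=(b-a)/np.linalg.norm(b-a);n=np.array([-d[1],d[0]]);k=np.arange(-w,w+.01,.25);o=[]
    for s in np.linspace(lo,hi,25):
        q=a+s*(b-a)+k[:,None]*n; v=cv2.remap(g.astype(np.float32),q[:,0].astype(np.float32),q[:,1].astype(np.float32),1)[:,0]
        o.append(q[np.argmax(abs(np.gradient(v)))])
    v=cv2.fitLine(np.float32(o),cv2.DIST_HUBER,0,.01,.01).ravel(); return np.array([v[2:]-15*v[:2],v[2:]+15*v[:2]])
for a,b,lo,hi in(((227.7,255.2),(269.1,243.8),.4,.95),((269.1,243.8),(275.8,272),.1,.9),((227.7,255.2),(233.5,282),.1,.9)):
    e=edge(a,b,lo,hi); P=plane("top",e,.04); d=P[1]-P[0]; print(e.ravel(),np.degrees(np.arctan2(d[1],d[0]))%90)
print("torch foot",plane("top",[(433,309)],.02),plane("scene",[(171,232)],.01))
print("torch top", tri((160,201),(436,291)),"tweez",plane("top",[(231,295),(281,297)],.005))
E
```

```text
[241.8523 249.7734 270.4151 240.5991] 12.845353493939584
[269.4724 242.6946 276.0313 271.9689] 8.102642365670476
[225.9821 255.0939 232.1939 284.4438] 8.480174098330565
torch foot [[ 0.3179 -0.3164  0.02  ]] [[ 0.3225 -0.3175  0.01  ]]
torch top (array([ 0.3593, -0.3001,  0.1707]), np.float64(0.01248574377499201)) tweez [[0.4146 0.2651 0.005 ]
 [0.3951 0.1194 0.005 ]]
```

```bash
python3 -m inch '[{"slide":[0,0,60],"yaw":10,"grip":85},{"slide":[20,30,110],"yaw":20,"grip":85},{"slide":[50,80,140],"yaw":30,"grip":85},{"slide":[80,130,140],"yaw":40,"grip":85},{"slide":[110,185,140],"yaw":50,"grip":85},{"slide":[135,240,140],"yaw":60,"grip":85},{"slide":[160,295,140],"yaw":70,"grip":85},{"slide":[185,350,140],"yaw":80,"grip":85}]'
```

```text
time: 1.1
ee_pos: [0.3237, -0.232, 0.3709]
eef_rot: [-180.0, -0.0, 93.6]
contact_force: [1.0, -0.4, 0.3]
finger_gap: 1.0
gripper_force: 0.0
```

```bash
python3 -m inch '[{"slide":[24,58,0],"yaw":1,"grip":85},{"slide":[48,116,0],"yaw":2,"grip":85},{"slide":[72,174,0],"yaw":3,"grip":85},{"slide":[96,232,0],"yaw":4,"grip":85},{"slide":[120,290,0],"yaw":5,"grip":85},{"slide":[144,348,0],"yaw":5,"grip":85},{"slide":[165,402,-20],"yaw":5,"grip":85},{"slide":[176,429,-50],"yaw":5,"grip":85}]' 40; python3 -m inch '[{"slide":[0,0,0],"yaw":0,"grip":85},{"slide":[0,0,0],"yaw":0,"grip":85}]'
```

```text
time: 2.1
ee_pos: [0.4999, 0.1981, 0.3202]
eef_rot: [180.0, -0.0, 98.5]
contact_force: [1.1, -0.3, -0.8]
finger_gap: 0.996
gripper_force: 0.0
time: 2.35
ee_pos: [0.4993, 0.1947, 0.3218]
eef_rot: [180.0, 0.0, 98.3]
contact_force: [-1.9, -1.0, -0.2]
finger_gap: 0.996
gripper_force: 0.0
```

```bash
python3 -m inch '[{"slide":[0,0,-30],"yaw":0,"grip":85},{"slide":[0,0,-55],"yaw":0,"grip":85},{"slide":[0,0,-80],"yaw":0,"grip":85},{"slide":[0,0,-98],"yaw":0,"grip":60},{"slide":[0,0,-98],"yaw":0,"grip":40},{"slide":[0,0,-98],"yaw":0,"grip":28},{"slide":[0,0,-98],"yaw":0,"grip":24},{"slide":[0,0,-98],"yaw":0,"grip":24}]'; python3 -c "
from h import *
s=bot.snapshot('scene');t=bot.snapshot('top')
r=lambda i,x0,y0,x1,y1,k:cv2.resize(i[y0:y1,x0:x1],None,fx=k,fy=k,interpolation=2)
cv2.imwrite('pics/g1.png',np.hstack([r(t,200,200,300,300,4),r(s,340,150,440,250,4)]))"
```

```text
time: 3.35
ee_pos: [0.4997, 0.1952, 0.2241]
eef_rot: [179.9, -0.0, 98.3]
contact_force: [0.2, -0.1, 0.0]
finger_gap: 0.282
gripper_force: 0.0
```

View pics/g1.png

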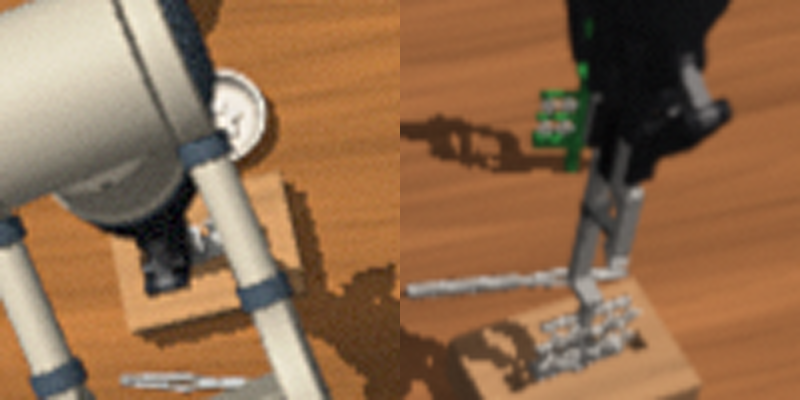

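The fingers straddle the grip with no contact force, and the rack is still upright in its slot (scene half, rack at about (600,230)). Closing now.

```bash
python3 -m inch '[{"slide":[0,0,0],"yaw":0,"grip":18},{"slide":[0,0,0],"yaw":0,"grip":12},{"slide":[0,0,0],"yaw":0,"grip":6},{"slide":[0,0,0],"yaw":0,"grip":6},{"slide":[0,0,0],"yaw":0,"grip":6}]' 60; python3 -c "
from plant import bot;s=bot.state();print(s['contact_force'],s['moment'])"
```

```text
time: 4.08
ee_pos: [0.4996, 0.1952, 0.2234]
eef_rot: [180.0, -0.0, 98.3]
contact_force: [1.3, 0.3, 1.3]
finger_gap: 0.155
gripper_force: 58.7
[1.27965918 0.29412667 1.26966583] [ 0.10806023 -0.28936911 -0.0177515 ]
```

```bash
python3 -m inch '[{"slide":[0,0,5],"yaw":0,"grip":6},{"slide":[0,0,11],"yaw":0,"grip":6},{"slide":[0,0,18],"yaw":0,"grip":6},{"slide":[0,0,27],"yaw":0,"grip":6},{"slide":[0,0,40],"yaw":0,"grip":6},{"slide":[0,0,60],"yaw":0,"grip":6},{"slide":[0,0,90],"yaw":0,"grip":6},{"slide":[0,0,90],"yaw":0,"grip":6}]'; python3 -c "
from plant import bot;s=bot.state();print(s['contact_force'],s['moment'])"
```

```text
time: 5.08
ee_pos: [0.4999, 0.1954, 0.3169]
eef_rot: [179.7, -0.1, 98.3]
contact_force: [0.1, -0.8, -2.4]
finger_gap: 0.157
gripper_force: 58.8
[ 0.10338138 -0.79290296 -2.35347553] [-0.00490493 -0.00766535  0.01958728]
```

```bash
python3 -m inch '[{"slide":[-15,-20,0],"yaw":0,"grip":6},{"slide":[-40,-60,0],"yaw":0,"grip":6},{"slide":[-65,-105,0],"yaw":0,"grip":6},{"slide":[-82,-152,0],"yaw":0,"grip":6},{"slide":[-90,-200,0],"yaw":1,"grip":6},{"slide":[-90,-250,0],"yaw":2,"grip":6},{"slide":[-90,-300,0],"yaw":2.5,"grip":6},{"slide":[-85,-345,0],"yaw":2.5,"grip":6}]' 80; python3 -m inch '[{"slide":[5,-40,0],"yaw":0,"grip":6},{"slide":[18,-80,0],"yaw":0,"grip":6},{"slide":[40,-115,0],"yaw":0,"grip":6},{"slide":[65,-145,0],"yaw":0,"grip":6},{"slide":[80,-158,0],"yaw":0,"grip":6},{"slide":[86,-162,0],"yaw":0,"grip":6},{"slide":[86,-162,0],"yaw":0,"grip":6},{"slide":[86,-162,0],"yaw":0,"grip":6}]'; python3 - <<'E'
from h import *
s=bot.snapshot('scene');t=bot.snapshot('top');cv2.imwrite('pics/s2.png',s);cv2.imwrite('pics/t2.png',t)
r=lambda i,x0,y0,x1,y1,k:cv2.resize(i[y0:y1,x0:x1],None,fx=k,fy=k,interpolation=2)
cv2.imwrite('pics/g2.png',np.hstack([r(t,330,170,470,290,2.8),r(s,90,140,230,290,2.8)[:336]]))
print(bot.state()['moment'])
E
```

```text
time: 6.08
ee_pos: [0.4138, -0.1514, 0.3123]
eef_rot: [-180.0, -0.0, 100.8]
contact_force: [1.5, -0.3, -2.0]
finger_gap: 0.15
gripper_force: 80.1
time: 7.08
ee_pos: [0.5001, -0.3112, 0.3137]
eef_rot: [180.0, 0.0, 100.9]
contact_force: [0.2, -0.1, -2.4]
finger_gap: 0.15
gripper_force: 80.0
[ 0.03363463  0.02364321 -0.00250115]
```

View pics/s2.png

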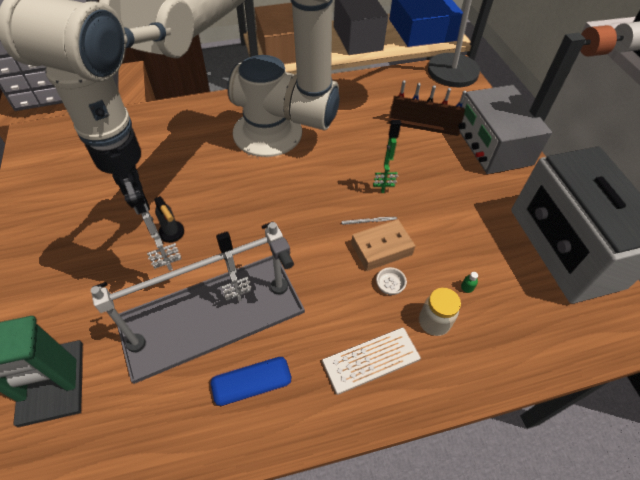

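The rack hangs upright in the gripper on the robot's side of the rail at about (160,245). The block is empty at (383,240), and rack B at (230,265) is undisturbed. Next: lower 8 mm and slide in.

```bash
python3 -m inch '[{"slide":[0,0,-4],"yaw":0,"grip":6},{"slide":[10,2,-8],"yaw":0,"grip":6},{"slide":[25,5,-8],"yaw":0,"grip":6},{"slide":[40,8,-8],"yaw":0,"grip":6},{"slide":[53,10,-8],"yaw":0,"grip":6},{"slide":[61,12,-8],"yaw":0,"grip":6},{"slide":[66,13,-8],"yaw":0,"grip":6},{"slide":[66,13,-8],"yaw":0,"grip":6}]';python3 -m inch '[{"slide":[5,1,0],"yaw":0,"grip":6},{"slide":[10,2,0],"yaw":0,"grip":6},{"slide":[14,2.7,0],"yaw":0,"grip":6},{"slide":[18,3.4,0],"yaw":0,"grip":6},{"slide":[21,4,0],"yaw":0,"grip":6},{"slide":[24,4.5,0],"yaw":0,"grip":6},{"slide":[24,4.5,0],"yaw":0,"grip":6},{"slide":[24,4.5,0],"yaw":0,"grip":6}]'; python3 - <<'E'
from h import *
s=bot.snapshot('scene');t=bot.snapshot('top');cv2.imwrite('pics/s3.png',s)
r=lambda i,x0,y0,x1,y1,k:cv2.resize(i[y0:y1,x0:x1],None,fx=k,fy=k,interpolation=2)
cv2.imwrite('pics/g3.png',np.hstack([r(t,370,140,470,270,4)[:480],r(s,110,180,210,300,4)]))
x=bot.state();print(x['moment'],x['ee_pos'],x['contact_force'])
E
```

```text
time: 8.18
ee_pos: [0.5666, -0.2988, 0.3052]
eef_rot: [-180.0, -0.0, 100.8]
contact_force: [-0.6, -0.9, -1.9]
finger_gap: 0.151
gripper_force: 80.1
time: 9.18
ee_pos: [0.5904, -0.2943, 0.3053]
eef_rot: [-180.0, 0.0, 100.8]
contact_force: [-0.1, 0.8, -1.1]
finger_gap: 0.156
gripper_force: 80.1
[ 0.03667749  0.00651541 -0.00900838] [ 0.59031158 -0.29436586  0.30540343] [ 1.159849    0.6449454  -2.08019696]
```

View pics/g3.png

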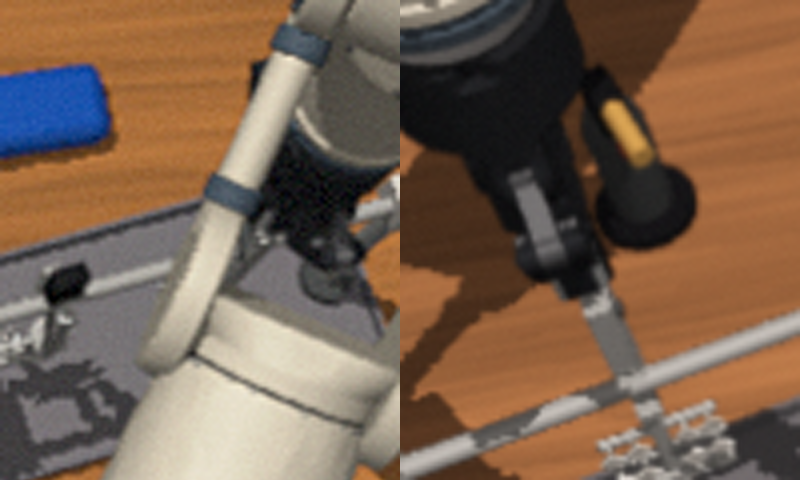

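The rail sits in the window, between the hook lip and the gooseneck (scene half, rail crossing at about (628,383)), with no contact force. Descending now, slowly once the rail is near the latch.

```bash
python3 -m inch '[{"slide":[0,0,-4],"yaw":0,"grip":6},{"slide":[0,0,-9],"yaw":0,"grip":6},{"slide":[0,0,-14],"yaw":0,"grip":6},{"slide":[0,0,-18],"yaw":0,"grip":6},{"slide":[0,0,-22],"yaw":0,"grip":6},{"slide":[0,0,-26],"yaw":0,"grip":6},{"slide":[0,0,-28],"yaw":0,"grip":6},{"slide":[0,0,-28],"yaw":0,"grip":6}]';python3 -m inch '[{"slide":[0,0,-2],"yaw":0,"grip":6},{"slide":[0,0,-4],"yaw":0,"grip":6},{"slide":[0,0,-6],"yaw":0,"grip":6},{"slide":[0,0,-8],"yaw":0,"grip":6},{"slide":[0,0,-8],"yaw":0,"grip":6}]';python3 -m inch '[{"slide":[0,0,-2],"yaw":0,"grip":6},{"slide":[0,0,-4],"yaw":0,"grip":6},{"slide":[0,0,-6],"yaw":0,"grip":6},{"slide":[0,0,-6],"yaw":0,"grip":6}]'; python3 -c "
from plant import bot;s=bot.state();print(s['contact_force'],s['moment'])"
```

```text
time: 10.28
ee_pos: [0.5904, -0.2943, 0.2771]
eef_rot: [-180.0, -0.0, 100.8]
contact_force: [-0.3, -0.3, -1.4]
finger_gap: 0.156
gripper_force: 80.2
time: 10.9
ee_pos: [0.5903, -0.2943, 0.2689]
eef_rot: [-180.0, -0.0, 100.8]
contact_force: [-0.6, -0.3, -1.7]
finger_gap: 0.156
gripper_force: 80.2
time: 11.4
ee_pos: [0.5905, -0.2944, 0.264]
eef_rot: [179.9, 0.0, 100.8]
contact_force: [-1.2, 1.1, 3.8]
finger_gap: 0.154
gripper_force: 81.0
[-1.23251314  1.0660423   3.76367039] [ 0.09562653  0.28555492 -0.01892028]
```

The latch contact is felt (about 6 N up). Continuing down.

```bash
python3 -m inch '[{"slide":[0,0,-2],"yaw":0,"grip":6},{"slide":[0,0,-4],"yaw":0,"grip":6},{"slide":[0,0,-6],"yaw":0,"grip":6},{"slide":[0,0,-8],"yaw":0,"grip":6},{"slide":[0,0,-8],"yaw":0,"grip":6}]';python3 -m inch '[{"slide":[0,0,-2],"yaw":0,"grip":6},{"slide":[0,0,-4],"yaw":0,"grip":6},{"slide":[0,0,-6],"yaw":0,"grip":6},{"slide":[0,0,-8],"yaw":0,"grip":6},{"slide":[0,0,-8],"yaw":0,"grip":6}]';python3 -m inch '[{"slide":[0,0,-2],"yaw":0,"grip":6},{"slide":[0,0,-4],"yaw":0,"grip":6},{"slide":[0,0,-6],"yaw":0,"grip":6},{"slide":[0,0,-6],"yaw":0,"grip":6}]'; python3 -c "
from plant import bot;s=bot.state();print(s['contact_force'],s['moment'],s['ee_pos'])"
```

```text
time: 12.02
ee_pos: [0.5899, -0.2948, 0.2559]
eef_rot: [-180.0, 0.1, 100.8]
contact_force: [-3.3, -0.6, 5.3]
finger_gap: 0.153
gripper_force: 81.2
time: 12.65
ee_pos: [0.59, -0.2945, 0.2464]
eef_rot: [-179.9, -0.0, 100.8]
contact_force: [-4.3, -1.0, 0.5]
finger_gap: 0.152
gripper_force: 80.6
time: 13.15
ee_pos: [0.5903, -0.2942, 0.2406]
eef_rot: [-180.0, -0.0, 100.8]
contact_force: [-4.1, -0.5, -0.4]
finger_gap: 0.153
gripper_force: 80.6
[-4.05994449 -0.52460729 -0.39331462] [-0.20733318  0.82219185 -0.01550176] [ 0.59034445 -0.29420339  0.24057961]
```

```bash
python3 -m inch '[{"slide":[0,0,-1],"yaw":0,"grip":6},{"slide":[0,0,-2],"yaw":0,"grip":6},{"slide":[0,0,-2],"yaw":0,"grip":6}]';python3 -m inch '[{"slide":[0,0,-1],"yaw":0,"grip":6},{"slide":[0,0,-2],"yaw":0,"grip":6},{"slide":[0,0,-2],"yaw":0,"grip":6}]'
```

```text
time: 13.52
ee_pos: [0.5904, -0.2943, 0.239]
eef_rot: [-180.0, -0.0, 100.8]
contact_force: [-4.3, -1.2, 0.2]
finger_gap: 0.15
gripper_force: 80.6
time: 13.9
ee_pos: [0.5902, -0.2943, 0.2366]
eef_rot: [-179.9, -0.0, 100.8]
contact_force: [-4.4, -1.2, -0.8]
finger_gap: 0.147
gripper_force: 80.4
```

```bash
python3 -m inch '[{"slide":[0,0,-1],"yaw":0,"grip":6},{"slide":[0,0,-1],"yaw":0,"grip":6},{"slide":[0,0,-1],"yaw":0,"grip":6}]'
```

```text
time: 14.28
ee_pos: [0.5902, -0.2943, 0.2357]
eef_rot: [-179.9, -0.0, 100.8]
contact_force: [-4.7, -1.1, -3.5]
finger_gap: 0.153
gripper_force: 80.3
```

```bash
python3 -m inch '[{"slide":[0,0,-1],"yaw":0,"grip":6},{"slide":[0,0,-1],"yaw":0,"grip":6}]';python3 -c "
from plant import bot;s=bot.state();print(s['contact_force'],s['moment'])"
```

```text
time: 14.52
ee_pos: [0.5902, -0.2943, 0.2348]
eef_rot: [-180.0, -0.0, 100.8]
contact_force: [-5.8, -1.5, -3.2]
finger_gap: 0.153
gripper_force: 80.2
[-5.77563976 -1.4662408  -3.21277367] [-0.20604973  1.01828171  0.022125  ]
```

```bash
python3 -m inch '[{"slide":[0,0,-1],"yaw":0,"grip":6},{"slide":[0,0,-1],"yaw":0,"grip":6}]';python3 -c "
from plant import bot;s=bot.state();print(s['contact_force'],s['moment'])"
```

```text
time: 14.78
ee_pos: [0.5914, -0.294, 0.2344]
eef_rot: [179.9, 0.0, 100.9]
contact_force: [0.3, -0.7, -1.4]
finger_gap: 0.153
gripper_force: 80.2
[ 0.33400868 -0.68260802 -1.43708634] [0.06633774 0.03470958 0.01596521]
```

The sideways latch force vanished, so it has snapped. I'll press on gently until the bridge touches.

```bash
python3 -m inch '[{"slide":[0,0,-1],"yaw":0,"grip":6},{"slide":[0,0,-1],"yaw":0,"grip":6}]'
```

```text
time: 15.02
ee_pos: [0.5908, -0.2941, 0.2335]
eef_rot: [179.9, 0.0, 100.9]
contact_force: [0.2, 0.1, -2.0]
finger_gap: 0.153
gripper_force: 80.2
```

```bash
python3 -m inch '[{"slide":[0,0,-1],"yaw":0,"grip":6},{"slide":[0,0,-1],"yaw":0,"grip":6}]'
```

```text
time: 15.28
ee_pos: [0.5906, -0.2943, 0.2326]
eef_rot: [180.0, 0.0, 100.8]
contact_force: [0.2, 1.0, -1.0]
finger_gap: 0.153
gripper_force: 80.4
```

```bash
python3 -m inch '[{"slide":[0,0,-0.7],"yaw":0,"grip":6},{"slide":[0,0,-0.7],"yaw":0,"grip":6}]'
```

```text
time: 15.52
ee_pos: [0.5906, -0.2943, 0.2324]
eef_rot: [179.9, 0.0, 100.8]
contact_force: [0.9, -0.2, 2.2]
finger_gap: 0.152
gripper_force: 80.6
```

```bash
python3 -m inch '[{"slide":[0,0,-0.7],"yaw":0,"grip":6},{"slide":[0,0,-0.7],"yaw":0,"grip":6}]'
```

```text
time: 15.78
ee_pos: [0.5906, -0.2944, 0.2324]
eef_rot: [179.9, 0.1, 100.8]
contact_force: [-0.3, 2.1, 6.0]
finger_gap: 0.157
gripper_force: 81.2
```

Seated: 8 N on the bridge. Ease the press off and release.

```bash
python3 -m inch '[{"slide":[0,0,0.6],"yaw":0,"grip":6},{"slide":[0,0,0.8],"yaw":0,"grip":6},{"slide":[0,0,0.8],"yaw":0,"grip":12},{"slide":[0,0,0.8],"yaw":0,"grip":14},{"slide":[0,0,0.8],"yaw":0,"grip":16},{"slide":[0,0,0.8],"yaw":0,"grip":20},{"slide":[0,0,0.8],"yaw":0,"grip":26},{"slide":[0,0,0.8],"yaw":0,"grip":32}]' 20;python3 -m inch '[{"slide":[0,0,0],"yaw":0,"grip":42},{"slide":[0,0,0],"yaw":0,"grip":50},{"slide":[0,0,0],"yaw":0,"grip":50},{"slide":[0,0,5],"yaw":0,"grip":50},{"slide":[0,0,15],"yaw":0,"grip":50},{"slide":[0,0,30],"yaw":0,"grip":50},{"slide":[0,0,55],"yaw":0,"grip":50},{"slide":[0,0,85],"yaw":0,"grip":50}]'; python3 -m inch '[{"slide":[-10,0,20],"yaw":0,"grip":50},{"slide":[-40,20,40],"yaw":0,"grip":50},{"slide":[-80,60,40],"yaw":0,"grip":50},{"slide":[-120,110,40],"yaw":0,"grip":50},{"slide":[-150,160,40],"yaw":0,"grip":50},{"slide":[-170,210,40],"yaw":0,"grip":50},{"slide":[-190,260,40],"yaw":0,"grip":50},{"slide":[-200,310,40],"yaw":0,"grip":50}]'
python3 -m inch '[{"slide":[0,30,0],"yaw":0,"grip":50},{"slide":[0,60,0],"yaw":0,"grip":50},{"slide":[0,80,0],"yaw":0,"grip":50},{"slide":[0,80,0],"yaw":0,"grip":50},{"slide":[0,80,0],"yaw":0,"grip":50},{"slide":[0,80,0],"yaw":0,"grip":50},{"slide":[0,80,0],"yaw":0,"grip":50},{"slide":[0,80,0],"yaw":0,"grip":50}]'; python3 - <<'E'
from h import *
s=bot.snapshot('scene');t=bot.snapshot('top');cv2.imwrite('pics/s4.png',s);cv2.imwrite('pics/t4.png',t)
r=lambda i,x0,y0,x1,y1,k:cv2.resize(i[y0:y1,x0:x1],None,fx=k,fy=k,interpolation=2)
cv2.imwrite('pics/g4.png',np.vstack([r(s,80,210,310,350,2.4),r(t,325,175,485,255,3.45)[:264,:552]]))
for nm,bs,bt in(("a",(125,245,185,300),(405,185,450,215)),("b",(215,228,236,258),(378,203,396,220))):
    try:
        cs,ss=blob(s,*bs);ct,st=blob(t,*bt); print(nm,cs,ss,ct,st,*tri(cs,ct))
    except Exception as e: print(nm,e)
E
```

```text
time: 16.77
ee_pos: [0.5903, -0.2944, 0.2314]
eef_rot: [-180.0, -0.0, 100.8]
contact_force: [-0.3, -0.7, -0.1]
finger_gap: 0.378
gripper_force: 0.0
time: 17.77
ee_pos: [0.5903, -0.2942, 0.3183]
eef_rot: [180.0, 0.0, 100.8]
contact_force: [0.1, -0.3, -0.3]
finger_gap: 0.591
gripper_force: 0.0
time: 18.77
ee_pos: [0.3888, 0.0168, 0.3578]
eef_rot: [179.9, 0.0, 100.8]
contact_force: [1.7, 0.1, 0.2]
finger_gap: 0.585
gripper_force: 0.0
time: 19.77
ee_pos: [0.3905, 0.0953, 0.3567]
eef_rot: [-180.0, 0.0, 100.8]
contact_force: [1.3, 0.1, 0.0]
finger_gap: 0.584
gripper_force: 0.0
a [163.26315789 264.58333333] [ 30  10  18  21 228] [430.23076923 197.55128205] [19  8 13 10 78] [ 0.58975352 -0.29273888  0.2519601 ] 0.0012716156178940964
b [224.21596244 241.82629108] [  2   4  15  21 213] [386.05555556 210.69444444] [ 3  3 11 10 72] [ 0.56598913 -0.17653549  0.25213677] 0.0007798009966653225
```

View pics/g4.png

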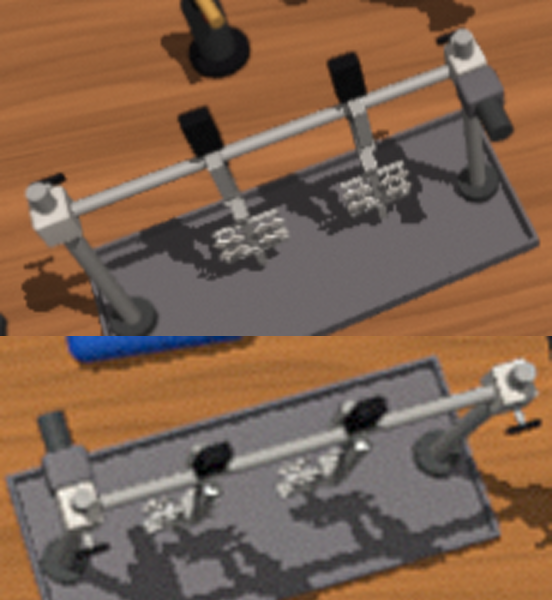

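Our rack hangs at (200,130) in the upper half, square to the rail and at the same height as rack B (252.0 vs 252.1 mm). Rack B hasn't moved. I'll check that it's still, then hand in.

```bash
python3 -m inch '[{"slide":[0,0,0],"yaw":0,"grip":50},{"slide":[0,0,0],"yaw":0,"grip":50},{"slide":[0,0,0],"yaw":0,"grip":50},{"slide":[0,0,0],"yaw":0,"grip":50},{"slide":[0,0,0],"yaw":0,"grip":50},{"slide":[0,0,0],"yaw":0,"grip":50},{"slide":[0,0,0],"yaw":0,"grip":50},{"slide":[0,0,0],"yaw":0,"grip":50}]'>/dev/null; python3 - <<'E'
from h import *
a=cv2.imread('pics/s4.png');b=bot.snapshot('scene')
print(blob(b,125,245,185,300)[0], cv2.absdiff(a,b)[210:350,80:310].max())
print(bot.sign_off())
E
```

```text
[163.26200873 264.54148472] 36
the job is handed in; nothing more can be done
None
```

The rack is hung on the rail, and the job is handed in at about 21 s of the 58 s: it sits fully home, square and still, about 120 mm from the other rack, which did not move; the latch was not seen shut, but its side force vanished as it snapped, and the press on the rail peaked at about 8 N.

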